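# Shut and lock the sandwich press

### The job

Push the lid of the sandwich press fully shut, and only then flip the lock lever on its left end over from front to back (towards the lid's hinge) until it snaps into its other position. Do it by pushing alone: grip and lift nothing, do not raise the lid any further, and leave the press and the things round it where they stand.

Things in the scene. Friction and masses are not known exactly. Their poses are not given: they have to be found in the camera images.
- sandwich_press: Black and steel sandwich press (2.4 kg, standing loose on rubber feet). Origin: centre of its underside, on the worktop. Axes: +x from the front (lip) to the hinge at the back, +y to its left end, where the lock lever is, z up. Base 190 (x) x 230 (y) mm; shut, the lid is 97 mm high and its sides stand at y = +-113 mm. It slides if pushed sideways with over about 15 N.
- press_lid (a joint): Angle of the lid about its hinge, rad: 0 = fully shut, growing as it opens; starts 0.3 to 0.6. The hinge line runs along the press's y axis at x = 90 mm, z = 54 mm. The lid is 186 mm deep from the hinge to its front edge (a lip 120 mm wide and 14 mm thick stands out about 14 mm farther); its stiff hinge keeps it where it is left. Pushing down on its front part with about 2 N (at most 5 N) shuts it; it does not spring back.
- lid_front (a point): Point on the middle of the lid's top, 21 mm behind its front edge (165 mm from the hinge, measured along the lid): a good place to push down. It moves with the lid (raised 0.6 rad it lies at x = -23 mm, and the front edge at x = -41 mm). Shut, it lies at x = -75, y = 0, z = 94 mm in the press's frame, on the lid's steel shell; the raised panel (3 mm higher) begins 9 mm behind it.
- lock_lever (a joint): Angle of the lock lever about its pivot, rad: 0 = leaning to the front of the press at 0.6 rad from upright (unlocked, the start), 0.6 = upright (dead centre), 1.2 = leaning to the back at 0.6 rad (locked). An over-centre spring drives it away from upright to the nearer end stop; about 4 N level at the knob starts it moving, less and less up to the centre, and past the centre it snaps over by itself. It is free to move whether or not the lid is shut.
- lever_pivot (a point): Pivot of the lock lever, on the left end of the press at x = 0, y = 142, z = 50 mm in the press's frame; the lever turns in the press's x-z plane.
- lever_knob (a point): Centre of the knob at the lever's free end, 70 mm from the pivot: a black roller 20 mm in diameter, 26 mm long along the press's y, on a steel rod 10 mm thick. Unlocked, it lies at x = -40, y = 142, z = 108 mm in the press's frame (locked: x = +40); upright its top stands at z = 130 mm. The lid's side is 16 mm from the knob's inner end.
- mug_spare: Bystander: white mug, 92x127x95 mm, behind the press. Origin: centre of its underside.
- salt_shaker: Bystander: salt shaker, 44x44x90 mm, to the left of the press. Origin: centre of its underside.
- spice_jar: Bystander: glass spice jar, 42x42x106 mm, to the right of the press. Origin: centre of its underside.

How it is judged:
By the outcome, as a careful person would: the job done as asked, in the order asked, and still so for the second after the job is handed in, with the robot touching nothing.
It also fails if it takes over 40 s, if anything falls off the work surface, if the arm or the gripper's body presses on something with over 40 N, if the wrist force passes 120 N, or if a joint passes its speed limit or range.

### The arm

A 6-joint arm with a two-finger parallel gripper is mounted at the origin on a cart in front of the work surface, level with it; the furniture and walls round the work are solid. World frame = base frame: x ahead of the robot, y to its left, z up, the work surface at z = 0. Lengths are in m, angles in rad, forces in N, time in s.
With the tool pointing down it reaches from about 0.35 to 0.925 m from the base axis. Payload 6.4 kg.
Tool frame: the origin (TCP) lies midway between the tips of the shut fingers; the grasp point (between the pads) lies 19 mm behind it (env.pinch_z is the distance from the TCP to the grasp point, in m); z points along the fingers, y is the line along which they close (so a half turn about z gives the same grasp; the last joint's range is limited). The gripper opens to 85 mm and grips with 20 to 120 N. Pads are 22 mm wide; open, the fingers measure 114 mm over their backs; the gripper's body (76 mm by 85 mm) begins 54 mm behind the grasp point. The pads swing forward as they close: fully open they stand 13 mm farther back than shut.
Start: joints at [0.998, 0.245, 1.558, -0, 1.339, -0.174], TCP at [0.252, 0.599, 0.231] pointing down, gripper open.
Joint ranges: [-3.13, 3.13], [-1.02, 2.26], [0.13, 2.54], [-0.95, 4.09], [0.21, 2.88], [-2.74, 2.74]. Speed limits (rad/s): [2.57, 2.57, 3.14, 3.14, 3.14, 3.14].

### API

Orientations are given as a unit quaternion [x, y, z, w].
In Python, from bench import status, cams, workorder, env gives the robot as it stands.
- The arm moves only by the tool servo_tool, never from a script. Its argument "steps" is a list of rows, each a list of 4 numbers: the shift along the tool's x, y, z scaled (see below), then the turn about the tool's z scaled (see below). A call has 1 to 5 rows; each row shifts and turns the commanded pose from where the row before left it, along the tool's axes as they then stand; what a row does not reach is not made up. The controller multiplies each number of a shift by 400 mm and each number of a turn by 0.12 rad. A row lasts 1/8 s, in which the tool goes at most 62.5 mm and 10.7 degrees, less where a joint would pass 70% of its speed; a pose out of reach is approached as far as the arm can. A call with a number of a shift or a turn outside -1 to 1 is refused whole. A call with a gripper value outside its range is refused whole. "jaw" is the opening, from -1 (shut) to 1 (fully open), set as the call begins (left out, the last holds). The fingers move at their own pace and stop on an object; "grip_force" is the grip in N (left out, the last holds). Time passes only in rows, so rows that do not move let the fingers close. It gives the time, the measured TCP pose, the force, the opening and the grip force at its end, in the units of the state.
- status.get_obs(): the state, without advancing time (a new reading comes with each control period).
- cams.get_image(name): name is "side" or "top" or "wrist"; returns a dict with "frame" (384x512x3 uint8, red, green, blue), "depth" (384x512 float32, m along the optical axis (not along the pixel's ray), 0 where there is no reading), "fovy" (degrees; the focal length in pixels is half the picture's height over the tangent of half this angle, whatever the lens; pixels are square), "cx", "cy" (the principal point, pixels), "camera_from_world" (4x4, takes a point from world to camera coordinates). Camera axes: x right, y down, z forward; pixel columns grow to the right and rows downward; lengths in m; the calibration is good to about 2 mm. A picture is of the moment at which its call begins.
- workorder.close_job(): hands the job in; it is judged then, once.
Trained networks look in a picture, given as the dict that the camera call returned (one of the last four; its "shot" number tells which), for a name from the list of things; names that differ only in an ending like _2 or _b are one class to them, and where a whole thing is asked for, a point or a joint stands for the part that bears it (a point fixed in the world has none). Each returns a list of dicts, best first, with "conf" (0 to 1); they miss things now and then, are a little off and sometimes report something else, mostly with a low value. They report only what shows in the picture. A call takes as long as a camera call.
- cams.boxes_of(name, picture): "position" ([column, row] in pixels, amid what is visible of it).
- cams.landmark_of(name, picture): "position" ([column, row] in pixels: a listed point, or the origin of a listed thing).
The state is a dict: "t": time; "q": joint angles; "qd": joint speeds; "tau": joint torques, N m; "tcp_pos": TCP position; "eef_rot": TCP orientation; "contact_force": force on the tool from outside, world axes, zero at the start; "ft_torque": the same for the moment, N m; "gripper_width": finger opening in m; "gripper_force": force on a finger pad.
Only numpy, scipy, OpenCV 4.12 (cv2) and the standard library are available. Lean on these libraries where they do the work, as an engineer would, in place of code of your own. Each camera call takes 0.05 s, during which the arm holds its last target. There are 200 camera calls.

## Working session

There is one attempt and no reset: what is moved stays moved. The work goes in short steps, Python scripts to look and compute and a tool call to move; the robot and the scene stay as the last step left them, time stands still between calls to the robot, and variables do not carry over. Pictures are saved under pics/ and viewed, at most 10 in all, crops included, and the job is handed in when it is done.

Besides the shell and the picture viewer there is one more tool, called after "Call:" by a JSON object that holds its "fn" and its "kwargs". servo_tool: Moves the arm, as the interface text tells. Its arguments: {"type":"object","properties":{"steps":{"type":"array","items":{"type":"array","items":{"type":"number"}}},"jaw":{"type":"number"},"grip_force":{"type":"number"}},"required":["steps"]}

```bash
mkdir -p pics; cat > h.py <<'E'
import numpy as np, cv2
from bench import status, cams, workorder, env
def ray(p,px):
    f=p["frame"].shape[0]/2/np.tan(np.radians(p["fovy"])/2)
    return np.array([(px[0]-p["cx"])/f,(px[1]-p["cy"])/f,1.])
def world(p,px,r=2):
    c,w=int(round(px[0])),int(round(px[1]))
    d=p["depth"][max(0,w-r):w+r+1,max(0,c-r):c+r+1]; d=d[d>0]
    if not len(d): return None
    T=np.linalg.inv(p["camera_from_world"]); return (T@np.append(ray(p,px)*np.median(d),1))[:3]
def atz(p,px,z):
    T=np.linalg.inv(p["camera_from_world"]); o=T[:3,3]; v=T[:3,:3]@ray(p,px); return o+v*(z-o[2])/v[2]
def save(p,n): cv2.imwrite(f"pics/{n}.png",p["frame"][:,:,::-1])
E
python3 - <<'E'
from h import *
np.set_printoptions(precision=3,suppress=True)
o=status.get_obs(); print(o["t"],o["tcp_pos"],o["eef_rot"])
ims=[]
for n in ["top","side"]:
    p=cams.get_image(n); ims.append(p["frame"])
    for k in ["sandwich_press","lid_front","lever_pivot","lever_knob","mug_spare","salt_shaker","spice_jar"]:
        for d in cams.landmark_of(k,p)[:2]: print(n,k,d["conf"],np.array(d["position"]),world(p,d["position"]),atz(p,d["position"],0))
cv2.imwrite("pics/a.png",cv2.resize(np.vstack(ims),(400,600))[:,:,::-1]) if 0 else [cv2.imwrite(f"pics/a{i}.png",m[:,:,::-1]) for i,m in enumerate(ims)]
E
```

```text
0.0 [0.252 0.599 0.23 ] [ 0.198  0.98  -0.001 -0.   ]
top sandwich_press 0.84 [254.4 212.1] [0.535 0.046 0.136] [0.536 0.044 0.   ]
top lid_front 0.82 [244.3 225.9] [0.498 0.071 0.151] [0.495 0.073 0.   ]
top lever_pivot 0.88 [210.2 186.3] [0.605 0.17  0.059] [0.608 0.175 0.   ]
top lever_knob 0.46 [201.4 195.6] [0.576 0.188 0.117] [0.58 0.2  0.  ]
top mug_spare 0.76 [267.5 134.8] [0.762 0.011 0.008] [0.763 0.01  0.   ]
top salt_shaker 0.5 [151.4 239.3] [0.453 0.332 0.051] [0.45  0.342 0.   ]
top salt_shaker 0.23 [266.5 135. ] [0.761 0.014 0.008] [0.763 0.013 0.   ]
top spice_jar 0.55 [340.3 204.7] [ 0.56  -0.186  0.101] [ 0.562 -0.205  0.   ]
side sandwich_press 0.76 [278.2 211.7] [0.526 0.152 0.156] [0.544 0.058 0.   ]
side sandwich_press 0.27 [293.  193.1] [0.502 0.077 0.152] [ 0.515 -0.027  0.   ]
side lid_front 0.77 [292.4 191.1] [0.505 0.069 0.15 ] [ 0.519 -0.034  0.   ]
side lid_front 0.54 [220.5 187.7] [0.738 0.059 0.059] [0.757 0.022 0.   ]
side lever_pivot 0.91 [244.2 226.8] [0.622 0.17  0.052] [0.633 0.143 0.   ]
side lever_knob 0.68 [254.2 227.8] [0.581 0.199 0.117] [0.601 0.137 0.   ]
side mug_spare 0.61 [222.9 182.5] [0.729 0.055 0.086] [ 0.756 -0.001  0.   ]
side salt_shaker 0.78 [279.8 304.2] [0.46  0.363 0.041] [0.462 0.35  0.   ]
side spice_jar 0.78 [295.8 148.4] [ 0.547 -0.192  0.035] [ 0.551 -0.222  0.   ]
side spice_jar 0.54 [220.3 184.3] [0.735 0.063 0.084] [0.762 0.008 0.   ]
```

View pics/a0.png

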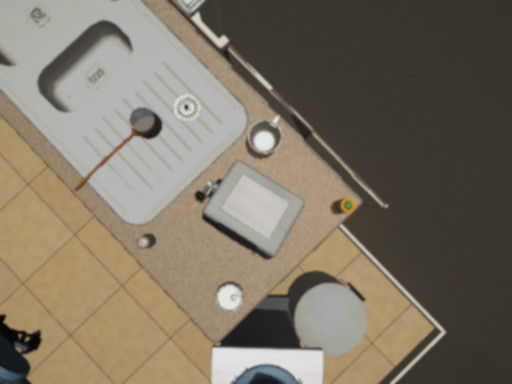

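View pics/a1.png

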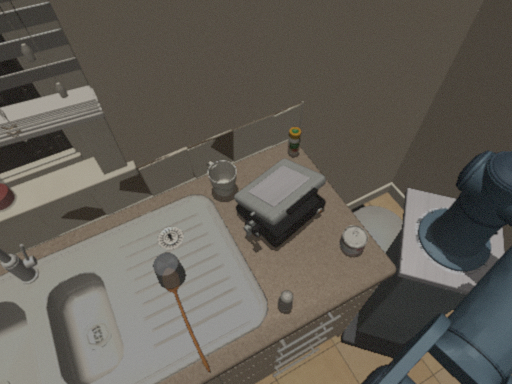

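The top view shows the press at about (254,212), with its hinge side to the upper right, the lever at (205,190) on its left end and the mug behind at (265,138). The side view agrees: the lid is partly open, the knob is near (254,228) and the salt shaker is clear at (287,302). Next I'll refine the yaw and lid angle from depth.

```bash
python3 - <<'E'
from h import *
from scipy.optimize import least_squares
np.set_printoptions(precision=3,suppress=True)
P=[];obs=[]
for n in ["top","side"]:
    p=cams.get_image(n); f=p["frame"].shape[0]/2/np.tan(np.radians(p["fovy"])/2)
    v,u=np.mgrid[0:384,0:512]; d=p["depth"]; m=d>0
    c=np.stack([(u-p["cx"])/f*d,(v-p["cy"])/f*d,d,np.ones_like(d)],-1)[m]
    w=(c@np.linalg.inv(p["camera_from_world"]).T)[:,:3]; 
    for k in ["sandwich_press","lid_front","lever_pivot","lever_knob"]:
        L=cams.landmark_of(k,p)
        if L: obs.append((k,p["camera_from_world"],f,p["cx"],p["cy"],np.array(L[0]["position"]),L[0]["conf"]))
    a=w[(abs(w[:,0]-.53)<.05)&(abs(w[:,1]-.05)<.05)&(w[:,2]>.09)]
    q=a.mean(0); nrm=np.linalg.svd(a-q)[2][2]; nrm*=np.sign(nrm[2])
    print(n,len(a),q,nrm,"tilt",np.arccos(nrm[2]),"dir",np.arctan2(nrm[1],nrm[0])); P.append(w)
def pt(k,s):
    x,y,th,l=s
    L={"sandwich_press":[0,0,0],"lever_pivot":[0,.142,.05],"lever_knob":[-.04,.142,.108]}.get(k)
    if L is None:
        L=np.array([.09-.165*np.cos(l)-.04*np.sin(l),0,.054+.165*np.sin(l)+.04*np.cos(l)])
    c,si=np.cos(th),np.sin(th); return np.array([x+c*L[0]-si*L[1],y+si*L[0]+c*L[1],L[2],1])
def res(s):
    r=[]
    for k,T,f,cx,cy,px,cf in obs:
        q=T@pt(k,s); r+=list(cf*(np.array([f*q[0]/q[2]+cx,f*q[1]/q[2]+cy])-px))
    return r
s=least_squares(res,[.53,.05,-.5,.45],loss="soft_l1"); s0=s.x
print("fit",s.x); print(np.round(np.array(res(s.x)).reshape(-1,2),1))
x,y,th,l=s.x
for w in P:
    d=w[:,:2]-[x,y]; b=np.stack([d@[np.cos(th),np.sin(th)],d@[-np.sin(th),np.cos(th)],w[:,2]],1)
    lid=b[(abs(b[:,0])<.16)&(abs(b[:,1])<.122)&(b[:,2]>.085)&(b[:,2]<.3)]
    print("lid x",np.percentile(lid[:,0],[1,99]),"y",np.percentile(lid[:,1],[1,99]),"z",np.percentile(lid[:,2],[1,99]))
    kn=b[(abs(b[:,0])<.1)&(b[:,1]>.125)&(b[:,1]<.17)&(b[:,2]>.085)]; print("knob",len(kn),np.median(kn,0),kn.min(0),kn.max(0))
E
```

```text
top 1439 [0.529 0.05  0.138] [ 0.294 -0.168  0.941] tilt 0.3448499316464298 dir -0.5186155769820822
side 787 [0.528 0.052 0.14 ] [ 0.288 -0.166  0.943] tilt 0.33887403360309704 dir -0.5214590755935457
fit [ 0.544  0.053 -0.539  0.814]
[[-0.2 -0. ]
 [ 0.3  0.8]
 [-0.2 -2.8]
 [-0.5 -0.4]
 [-1.   0.6]
 [ 3.8 -5.7]
 [-0.5 -0.2]
 [ 0.5  0.8]]
lid x [-0.088  0.096] y [-0.111  0.109] z [0.091 0.158]
knob 87 [-0.042  0.14   0.114] [-0.053  0.127  0.085] [-0.022  0.153  0.122]
lid x [-0.091  0.144] y [-0.111  0.108] z [0.091 0.158]
knob 67 [-0.046  0.14   0.115] [-0.054  0.125  0.087] [-0.022  0.151  0.121]
```

Call:
{"fn": "servo_tool", "kwargs": {"steps": [[0, 0, 0, 1], [-0.12, -0.08, 0, 0], [-0.12, -0.08, 0, 0], [-0.12, -0.08, 0, 0], [-0.12, -0.08, 0, 0]], "jaw": -1}}

```text
t: 1.92
tcp_pos: [0.3562, 0.3911, 0.2315]
eef_rot: [0.256, 0.967, 0.0, 0.0]
contact_force: [1.1, 1.2, 0.5]
gripper_width: -0.0001
gripper_force: 0.0
```

Call:
{"fn": "servo_tool", "kwargs": {"steps": [[-0.12, -0.08, 0, 0], [-0.12, -0.08, 0, 0], [-0.12, -0.08, 0, 0], [-0.12, -0.08, 0, 0], [0, 0, 0, 0]]}}

```text
t: 2.55
tcp_pos: [0.4604, 0.1833, 0.2316]
eef_rot: [0.259, 0.966, -0.0, 0.0]
contact_force: [-0.5, 0.3, -0.4]
gripper_width: 0.0002
gripper_force: 0.0
```

Call:
{"fn": "servo_tool", "kwargs": {"steps": [[-0.11, -0.09, 0, 0], [-0.11, -0.09, 0, 0], [0, 0, 0.08, 0], [0, 0, 0.06, 0], [0, 0, 0, 0]]}}

```text
t: 3.18
tcp_pos: [0.498, 0.0809, 0.1733]
eef_rot: [0.256, 0.967, -0.0, -0.002]
contact_force: [-0.4, -0.1, 1.4]
gripper_width: -0.0001
gripper_force: 0.0
```

```bash
python3 - <<'E'
from h import *
np.set_printoptions(precision=3,suppress=True)
p=cams.get_image("side"); im=p["frame"][110:280,180:380]
w=cams.get_image("wrist")["frame"]
cv2.imwrite("pics/b.png",np.hstack([cv2.resize(im,(400,340)),cv2.resize(w,(400,340))])[:,:,::-1]); print(status.get_obs()["tcp_pos"])
E
```

```text
[0.5   0.081 0.176]
```

View pics/b.png

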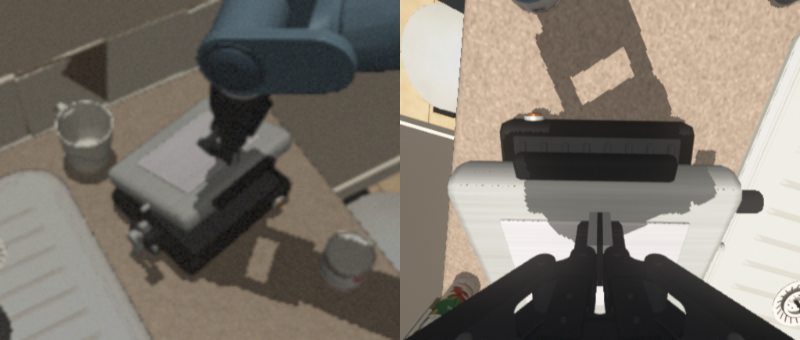

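The fingertips are over the middle of the lid's front (wrist view about (600,215)), in front of the panel edge. Now I'll press down along the lid's arc.

Call:
{"fn": "servo_tool", "kwargs": {"steps": [[0.01, 0, 0.05, 0], [0.01, 0, 0.03, 0], [0.012, 0, 0.025, 0], [0.012, 0, 0.025, 0], [0, 0, 0, 0]]}}

```text
t: 3.9
tcp_pos: [0.4835, 0.089, 0.1224]
eef_rot: [0.256, 0.967, -0.0, -0.001]
contact_force: [0.1, -0.4, 0.6]
gripper_width: -0.0003
gripper_force: 0.0
```

Call:
{"fn": "servo_tool", "kwargs": {"steps": [[0.012, 0, 0.025, 0], [0.012, 0, 0.025, 0], [0, 0, 0.01, 0], [0, 0, 0, 0]]}}

```text
t: 4.4
tcp_pos: [0.4755, 0.0937, 0.0986]
eef_rot: [0.256, 0.967, -0.0, -0.001]
contact_force: [0.3, -0.3, -0.6]
gripper_width: 0.0004
gripper_force: 0.0
```

Call:
{"fn": "servo_tool", "kwargs": {"steps": [[0, 0, 0.01, 0], [0, 0, 0.01, 0], [0, 0, 0, 0]]}}

```text
t: 4.78
tcp_pos: [0.4764, 0.0937, 0.0938]
eef_rot: [0.256, 0.967, -0.0, -0.001]
contact_force: [-11.7, 0.6, 20.3]
gripper_width: -0.0001
gripper_force: 11.5
```

Call:
{"fn": "servo_tool", "kwargs": {"steps": [[0, 0, -0.02, 0], [0, 0, -0.1, 0], [0, 0, -0.1, 0], [0.1, 0, -0.1, 0], [0.1, 0.05, 0, 0]]}}

```text
t: 5.4
tcp_pos: [0.418, 0.1508, 0.2231]
eef_rot: [0.258, 0.966, 0.001, 0.004]
contact_force: [-0.6, 0.2, 0.1]
gripper_width: 0.0002
gripper_force: 0.0
```

```bash
cat > m.py <<'E'
from h import *
np.set_printoptions(precision=3,suppress=True)
o=status.get_obs(); print(o["t"],o["tcp_pos"],o["contact_force"])
ims=[]
for n in ["top","side","wrist"]:
    p=cams.get_image(n); f=p["frame"].shape[0]/2/np.tan(np.radians(p["fovy"])/2); ims.append(p["frame"])
    v,u=np.mgrid[0:384,0:512]; d=p["depth"]; m=d>0
    c=np.stack([(u-p["cx"])/f*d,(v-p["cy"])/f*d,d,np.ones_like(d)],-1)[m]
    w=(c@np.linalg.inv(p["camera_from_world"]).T)[:,:3]; d=w[:,:2]-[.544,.053]; th=-.52
    b=np.stack([d@[np.cos(th),np.sin(th)],d@[-np.sin(th),np.cos(th)],w[:,2]],1)
    a=b[(b[:,0]>-.06)&(b[:,0]<.05)&(abs(b[:,1])<.07)&(b[:,2]>.05)&(b[:,2]<.13)]
    if len(a)>30: print(n,"lid z=a*x+b*y+c",len(a),np.linalg.lstsq(np.c_[a[:,:2],np.ones(len(a))],a[:,2],rcond=None)[0])
    lid=b[(abs(b[:,0])<.16)&(abs(b[:,1])<.122)&(b[:,2]>.07)&(b[:,2]<.11)]
    if len(lid): print("lid x",np.percentile(lid[:,0],[1,99]),"y",np.percentile(lid[:,1],[1,99]),"z",np.percentile(lid[:,2],[1,99]))
    kn=b[(abs(b[:,0])<.1)&(b[:,1]>.125)&(b[:,1]<.17)&(b[:,2]>.09)&(b[:,2]<.14)]
    if len(kn): print("knob",len(kn),np.median(kn,0),kn.min(0),kn.max(0))
    for k in ["lever_knob","lever_pivot"]:
        for r in cams.landmark_of(k,p)[:1]:
            g=atz(p,r["position"],.108 if k=="lever_knob" else .05)[:2]-[.544,.053]
            print(n,k,r["conf"],g@[np.cos(th),np.sin(th)],g@[-np.sin(th),np.cos(th)])
import sys
cv2.imwrite(f"pics/{sys.argv[1]}.png",np.hstack([cv2.resize(ims[1][110:280,180:380],(400,340)),cv2.resize(ims[2],(400,340))])[:,:,::-1])
E
python3 m.py c
```

```text
5.4 [0.418 0.151 0.223] [-0.56  0.23  0.05]
top lid z=a*x+b*y+c 2090 [-0.002 -0.     0.097]
lid x [-0.109  0.086] y [-0.112  0.109] z [0.081 0.103]
knob 81 [-0.039  0.14   0.115] [-0.05   0.128  0.09 ] [-0.023  0.153  0.122]
top lever_knob 0.75 -0.037698354152690884 0.13457565532529503
top lever_pivot 0.58 -0.011702002831295995 0.1349806726068859
side lid z=a*x+b*y+c 1392 [ 0.002 -0.003  0.098]
lid x [-0.111  0.148] y [-0.11   0.108] z [0.075 0.102]
knob 67 [-0.044  0.14   0.116] [-0.051  0.125  0.09 ] [-0.021  0.151  0.123]
side lever_knob 0.71 -0.04016918713870549 0.14108050968122587
side lever_pivot 0.59 0.007857446447675547 0.12607711959539733
wrist lid z=a*x+b*y+c 664 [0.    0.    0.097]
lid x [-0.113  0.02 ] y [-0.11   0.106] z [0.073 0.097]
knob 376 [-0.049  0.142  0.112] [-0.052  0.127  0.099] [-0.036  0.153  0.118]
wrist lever_knob 0.65 -0.04220381129221512 0.13894919159783087
wrist lever_pivot 0.69 0.003600193915638284 0.13539710477933842
```

View pics/c.png

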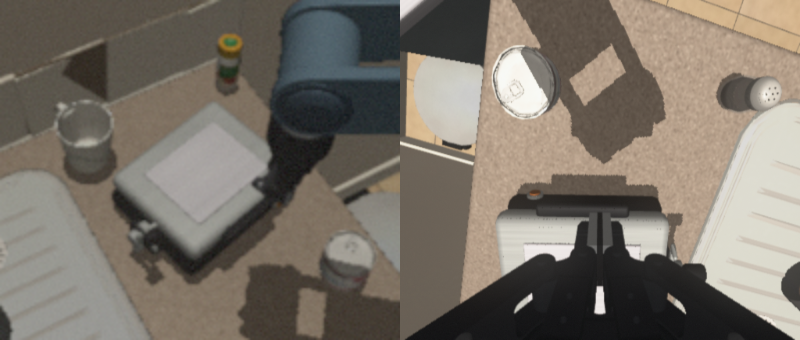

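The lid is flat at 97 mm, so it is shut, and the press hasn't moved. In the wrist view the knob is at about (685,270), and I measure it at (-41, 140) mm in the press frame. Next is the lever, from the front.

Call:
{"fn": "servo_tool", "kwargs": {"steps": [[0, 0.148, 0, 0], [0, 0.148, 0, 0], [0, 0, 0.148, 0], [0, 0, 0.148, 0], [-0.1, 0, 0, 0]]}}

```text
t: 6.48
tcp_pos: [0.504, 0.2327, 0.0934]
eef_rot: [0.255, 0.967, -0.003, -0.007]
contact_force: [0.0, 1.0, 1.2]
gripper_width: -0.0002
gripper_force: 0.0
```

Call:
{"fn": "servo_tool", "kwargs": {"steps": [[-0.05, 0, 0, 0], [0, 0, 0, 0]]}}

```text
t: 6.72
tcp_pos: [0.5293, 0.223, 0.102]
eef_rot: [0.258, 0.966, 0.001, 0.001]
contact_force: [-0.3, 0.7, 0.1]
gripper_width: 0.0001
gripper_force: 0.0
```

Call:
{"fn": "servo_tool", "kwargs": {"steps": [[-0.07, 0, 0, 0], [-0.025, 0, 0, 0], [-0.025, 0, -0.005, 0], [-0.025, 0, -0.005, 0], [0, 0, 0, 0]]}}

```text
t: 7.35
tcp_pos: [0.5775, 0.1955, 0.1056]
eef_rot: [0.256, 0.967, 0.0, 0.0]
contact_force: [-1.5, 2.1, 1.6]
gripper_width: 0.0002
gripper_force: 1.1
```

Call:
{"fn": "servo_tool", "kwargs": {"steps": [[-0.02, 0, -0.005, 0], [-0.02, 0, 0, 0], [-0.02, 0, 0, 0], [-0.02, 0, 0, 0], [0, 0, 0, 0]]}}

```text
t: 7.98
tcp_pos: [0.6061, 0.1785, 0.1068]
eef_rot: [0.257, 0.966, -0.0, 0.0]
contact_force: [-0.3, 0.9, -0.3]
gripper_width: -0.0003
gripper_force: 0.0
```

Call:
{"fn": "servo_tool", "kwargs": {"steps": [[0.12, 0, 0, 0], [0.12, 0, 0, 0], [0.05, 0, -0.12, 0], [0, 0, -0.12, 0], [0, 0, 0, 0]]}}

```text
t: 8.6
tcp_pos: [0.5072, 0.2376, 0.208]
eef_rot: [0.256, 0.967, 0.002, 0.004]
contact_force: [-0.3, 0.3, -0.6]
gripper_width: 0.0002
gripper_force: 0.0
```

```bash
python3 m.py d
```

```text
8.6 [0.507 0.238 0.208] [-0.27   0.321 -0.597]
top lid z=a*x+b*y+c 2088 [0.    0.    0.097]
lid x [-0.109  0.086] y [-0.112  0.109] z [0.082 0.103]
knob 80 [0.037 0.139 0.115] [0.021 0.126 0.09 ] [0.048 0.153 0.123]
top lever_knob 0.65 0.041174540198148826 0.1384587785503636
top lever_pivot 0.91 -0.006293863338734694 0.14190014404763016
side lid z=a*x+b*y+c 127 [-0.002 -0.044  0.1  ]
lid x [-0.113  0.154] y [-0.062  0.109] z [0.073 0.1  ]
knob 79 [0.033 0.139 0.114] [0.02  0.125 0.091] [0.048 0.15  0.122]
side lever_knob 0.59 0.04803022205780552 0.13689382975267295
side lever_pivot 0.6 0.008774988709819602 0.14249992904080416
wrist lid z=a*x+b*y+c 8580 [ 0.001 -0.     0.097]
lid x [-0.112  0.053] y [-0.107  0.108] z [0.077 0.098]
knob 226 [0.028 0.139 0.099] [0.02  0.133 0.09 ] [0.032 0.146 0.11 ]
```

View pics/d.png

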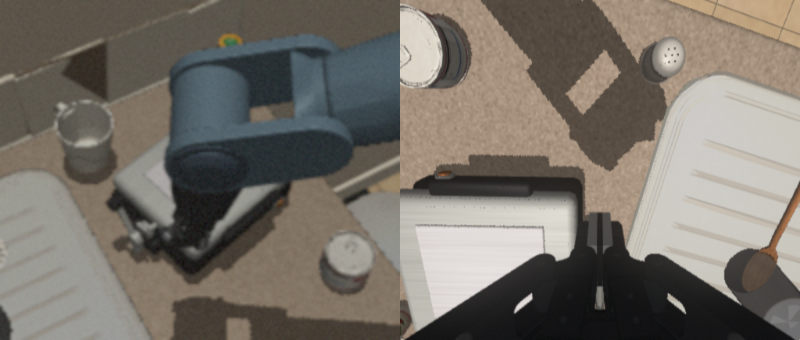

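The knob is now at x = +38 to 40 mm, which is the locked position. The lid is still flat at 97 mm, the press hasn't moved and the tool is clear.

```bash
python3 -c "
from bench import workorder; print(workorder.close_job())"
```

```text
the job is handed in; nothing more can be done
None
```

The lid is fully shut, the lever was then snapped over to its locked position, the press stayed where it stood, and the job is handed in.

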